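# Reset the popped breaker of a lamp test box

## Task

The circuit breaker of the grey lamp test box has popped. As one does before resetting a breaker, first switch the box off at its rocker, then reach into the round well and push the sunken breaker button down until it is fully home, and then switch the rocker back on. Use the fingertips only: do not lift or shift the box, and leave the solder tin on its panel and the things around it where they are.

Things in the scene. Friction and masses are not known exactly. Their poses are not given: they have to be found in the camera images.
- test_box: Portable lamp test box, grey case with a level aluminium panel on top, 170 mm (its x) by 240 mm (its y) by 100 mm high, about 3 kg, loose on the bench, a bow handle on each end. Origin: centre of its underside; z up, front is -x. Its panel also has a square ammeter and a shut round lamp socket (rear, at most 12 mm high) and two screw terminals 20 mm high (its -y end).
- well_rim (a point): Centre of the mouth of the breaker well, at the rim of its collar, 106 mm above the bench; in the box frame at x -25, y +65 mm. The well is a round upright pit 48 mm wide inside, in the panel's front +y part; its black collar is 60 mm across and stands 6 mm above the panel. The well's floor is 36 mm below the rim.
- breaker (a joint): Travel of the breaker button in m: 0 = popped up, 0.008 = fully home (end stop). The button is a plain black cylinder 18 mm across on the axis of the well; it goes straight down against about 4 N of friction and stays where it is left. A home button stands at 0.0065 or more.
- breaker_top (a point): Centre of the top face of the breaker button; moves with it. Popped, it lies 14 mm below the collar's rim (92 mm above the bench); home, 22 mm below the rim (84 mm above the bench).
- rocker (a joint): Angle of the rocker in rad: +0.2 = on (the end towards box +x is down), -0.2 = off (the end towards box -x is down); these are its end stops. It needs 2 to 3 N near an end and stays where it is left; it counts as on above +0.15, as off below -0.15. Its pivot line lies 110 mm above the bench, in the box frame at x -25, y -45 mm, and runs along box y.
- rocker_on (a point): Middle of the top face of the rocker's on half (towards box +x, white bar mark), 14 mm from the pivot; moves with it. Press straight down to switch on. The rocker is a black V-shaped paddle 42 mm long (box x), 22 mm wide (box y). A pressed half lies level, 110 mm above the bench and 6 mm above the 52 x 29 mm bezel; the outer end of the raised half stands 8 mm higher.
- rocker_off (a point): Middle of the top face of the rocker's off half, the half towards box -x, marked with a small white ring, 14 mm from the pivot; moves with it. Press it straight down to switch off.
- solder_tin: Small round brass-coloured tin, 33 mm across and 16 mm high, standing loose on the panel between the well and the rocker. Origin: centre of its underside. To be left alone.
- cutters: Side cutters with red handles, 140 mm long, 14 mm high, lying in front of the box (its -x side). Origin near the middle, on the bench. To be left alone.
- screwdriver: Screwdriver 170 mm long lying behind the box (its +x side). Origin under its middle. To be left alone.
- lamp: Vehicle lamp unit, amber and clear lens on a black base, 200 x 92 x 50 mm, lying lens up at the box's +y side. Origin: centre of its underside. To be left alone.
- soldering_gun: Orange soldering gun lying on its side, about 250 x 165 x 53 mm, on the right of the bench (-y). Origin: under its body. To be left alone.
- tub: White plastic tub, open, 116 mm across the rim and 92 mm high, on the left of the bench (+y). Origin: centre of its underside. To be left alone.
- bulb_carton: Cardboard bulb carton 62 x 110 x 58 mm on the right of the bench (-y). Origin: centre of its underside. To be left alone.

How it is judged:
On the way, in this order (a step that is already met when the one before it is completed fails the run):
1. the rocker is switched off (value of joint rocker below -0.15 rad and value of joint breaker below 0.004 m), for 0.1 s.
2. with the rocker off, the breaker button is pushed fully home (value of joint breaker above 0.0065 m and value of joint rocker below -0.15 rad), for 0.1 s.
3. the rocker is switched back on (value of joint rocker above 0.15 rad and value of joint breaker above 0.0065 m), for 0.1 s.
At the end, for the whole second after the job is handed in: The breaker button is home (at least 6.5 of its 8 mm down), the rocker is on (beyond +0.15 rad), the box stands at rest within 20 mm of where it was, and the tin is within 20 mm of where it was (all of step 3 and distance of each of test_box, solder_tin from where it was at the start of the episode below 0.02 m and height (world z) of test_box below 0.006 m and angle between test_box's own z axis and vertical below 0.05 rad and linear speed of test_box below 0.01 m/s); the robot touches nothing.
It fails at once if the test box is lifted or tipped (height (world z) of test_box above 0.006 m or angle between test_box's own z axis and vertical above 0.05 rad).
It fails at once if the test box is shifted by more than 20 mm (distance of test_box from where it was at the start of the episode above 0.02 m).
It fails at once if the solder tin is moved by more than 20 mm, tipped or picked up (distance of solder_tin from where it was at the start of the episode above 0.02 m or angle between solder_tin's own z axis and vertical above 0.3 rad).
It fails at once if a thing lying around the box is moved by more than 20 mm (distance of any of cutters, screwdriver, lamp, soldering_gun, tub, bulb_carton from where it was at the start of the episode above 0.02 m).
It also fails if it takes over 38 s, if anything falls off the work surface, if the arm or the gripper's body presses on something with over 40 N, if the wrist force passes 120 N, or if a joint passes its speed limit or range.

## Robot

A 7-joint arm with a two-finger parallel gripper is mounted at the origin on the work surface. World frame = base frame: x ahead of the robot, y to its left, z up, the work surface at z = 0. Lengths are in m, angles in rad, forces in N, time in s.
With the tool pointing down it reaches from about 0.425 to 0.875 m from the base axis. Payload 4.7 kg.
Tool frame: the origin (TCP) lies at the very end of the fingers, on their centre line; the grasp point (between the pads) lies 19 mm behind it; z points along the fingers, y is the line along which they close (so a half turn about z gives the same grasp; the last joint's range is limited). The gripper opens to 87 mm and grips with 3 to 60 N. Pads are 19 mm wide; open, the fingers measure 117 mm over their backs; the gripper's body (75 mm by 190 mm) begins 51 mm behind the grasp point.
Start: joints at [-1.116, 0.321, -0.07, 1.45, 0.023, 1.371, -0.057], TCP at [0.277, 0.588, 0.223] pointing down, gripper open.
Joint ranges: [-2.86, 2.86], [-0.3, 2.09], [-1.38, 1.24], [0.06, 2.45], [-1.56, 4.7], [0.09, 2.05], [-2.69, 2.69]. Speed limits (rad/s): [2.57, 2.57, 3.14, 3.14, 3.14, 3.14, 3.14].

## Interface

Orientations are given as a rotation vector (axis times angle).
In Python, from bench import ctrl, imaging, ticket gives the robot as it stands.
- The arm moves only by the tool jog_arm, never from a script. Its argument "rows" is text: rows parted by semicolons, each of 7 numbers parted by spaces: the shift along the tool's x, y, z in cm, then the turn, a rotation vector about the tool's x, y, z in rad, then the closure, from -1 (fully open) to 1 (shut), so that 0 is half open. A call has 1 to 5 rows; each row shifts and turns the commanded pose from where the row before left it, along the tool's axes as they then stand; what a row does not reach is not made up. A row lasts 1/8 s, in which the tool goes at most 62.5 mm and 10.7 degrees, less where a joint would pass 70% of its speed; a pose out of reach is approached as far as the arm can. A call with a gripper value outside its range is refused whole. The fingers move at their own pace and stop on an object; "force" is the grip in N (left out, the last holds). Time passes only in rows, so rows that do not move let the fingers close. It gives the time, the measured TCP pose, the force, the opening and the grip force at its end, in the units of the state.
- ctrl.get_state(): the state, without advancing time (a new reading comes with each control period).
- imaging.get_image(name): name is "side" or "top" or "wrist"; returns a dict with "img" (384x512x3 uint8, blue, green, red), "vertical_fov" (degrees; the focal length in pixels is half the picture's height over the tangent of half this angle, whatever the lens; pixels are square), "cx", "cy" (the principal point, pixels), "k1" (the pictures are not rectified: a ray, as slopes to the right and down, at radius r is drawn at 1 + k1 r^2 times it, then the intrinsics apply), "origin" and "orientation" of the camera in the world. Camera axes: x right, y down, z forward; pixel columns grow to the right and rows downward; lengths in m; the calibration is good to about 2 mm. A picture is of the moment at which its call begins. There is no depth.
- ticket.close_job(): hands the job in; it is judged then, once.
The state is a dict: "time": time; "joint_positions": joint angles; "qd": joint speeds; "joint_torque": joint torques, N m; "position": TCP position; "tool_rot": TCP orientation; "ft_force": force on the tool from outside, world axes, zero at the start; "torque": the same for the moment, N m; "grip_width": opening from 0.0 (shut) to 1.0 (fully open); "grip_force": force on a finger pad.
Only numpy, scipy, OpenCV 4.12 (cv2) and the standard library are available. Lean on these libraries where they do the work, as an engineer would, in place of code of your own. Each camera call takes 0.05 s, during which the arm holds its last target. There are 200 camera calls.

## Working session

There is one attempt and no reset: what is moved stays moved. The work goes in short steps, Python scripts to look and compute and a tool call to move; the robot and the scene stay as the last step left them, time stands still between calls to the robot, and variables do not carry over. Pictures are saved under pics/ and viewed, at most 10 in all, crops included, and the job is handed in when it is done.

Besides the shell and the picture viewer there is one more tool, called after "Request:" as name(argument=value, ...) on one line, values as JSON. jog_arm: Moves the arm, as the interface text tells. Its arguments: {"type":"object","properties":{"rows":{"type":"string"},"force":{"type":"number"}},"required":["rows"]}

```bash
mkdir -p pics
cat > h.py <<'E'
import numpy as np, cv2
from scipy.spatial.transform import Rotation as R
from bench import ctrl, imaging, ticket
def K(d):
    h,w=d["img"].shape[:2]; f=h/2/np.tan(np.radians(d["vertical_fov"])/2)
    return f
def Rm(d):
    o=np.array(d["orientation"],float)
    return R.from_rotvec(o).as_matrix() if o.shape==(3,) else (o if o.shape==(3,3) else None)
def pt(d,u,v,z):
    f=K(d); p=np.array([(u-d["cx"])/f,(v-d["cy"])/f]); q=p.copy()
    for _ in range(30): q=p/(1+d["k1"]*(q@q))
    r=Rm(d)@np.array([*q,1]); o=np.array(d["origin"]); return o+r*(z-o[2])/r[2]
def proj(d,P):
    c=Rm(d).T@(np.array(P)-d["origin"]); q=c[:2]/c[2]; q=q*(1+d["k1"]*(q@q)); return q*K(d)+[d["cx"],d["cy"]]
def snap(n,fn):
    d=imaging.get_image(n); cv2.imwrite("pics/"+fn,d["img"]); np.save("pics/"+fn+".npy",d,allow_pickle=True); return d
def load(fn): return np.load("pics/"+fn+".npy",allow_pickle=True).item()
E
python3 - <<'E'
from h import *
for n in("top","side","wrist"):
    d=snap(n,n+"1.png"); print({k:v for k,v in d.items() if k!="img"})
s=ctrl.get_state();print(s)
E
```

```text
{'vertical_fov': 55.23044874247428, 'cx': 253.21421842862586, 'cy': 189.54596711169478, 'k1': -0.09806636369385038, 'origin': array([0.39585879, 0.00843006, 1.37853085]), 'orientation': array([-2.16601039,  2.13959829, -0.14895268])}
{'vertical_fov': 54.31609289214992, 'cx': 253.16483676234947, 'cy': 195.51501356252842, 'k1': -0.0042672047086545276, 'origin': array([ 0.52834554, -0.78660706,  0.78421733]), 'orientation': array([-2.2803602 ,  0.08869944, -0.01109026])}
{'vertical_fov': 59.1245289833758, 'cx': 257.74179128206936, 'cy': 187.34166554169107, 'k1': 0.020954464243117612, 'origin': array([0.20295347, 0.62283236, 0.38414429]), 'orientation': array([2.42687142, 1.53924098, 0.23516161])}
{'time': 0.15, 'joint_positions': array([-1.11591417,  0.32165605, -0.07009297,  1.45141114,  0.0226073 ,
        1.37079275, -0.05687556]), 'qd': array([ 0.0007665 , -0.0008093 ,  0.00034275, -0.00380369,  0.0008914 ,
        0.00089062,  0.00123289]), 'joint_torque': array([-3.96120013e-04, -4.91794753e+01, -4.04738970e-01, -3.12880719e+01,
       -6.39577350e-02,  4.02707071e-02,  1.00766711e-04]), 'position': array([0.27717936, 0.58746937, 0.22170245]), 'tool_rot': array([-6.86646660e-01, -3.06539490e+00,  2.29629153e-03]), 'ft_force': array([ 0.75595798, -0.23578445,  0.41336483]), 'torque': array([-0.04215732, -0.0022717 , -0.02232093]), 'grip_force': 0.0, 'grip_width': 1.002496961155084}
```

View pics/top1.png

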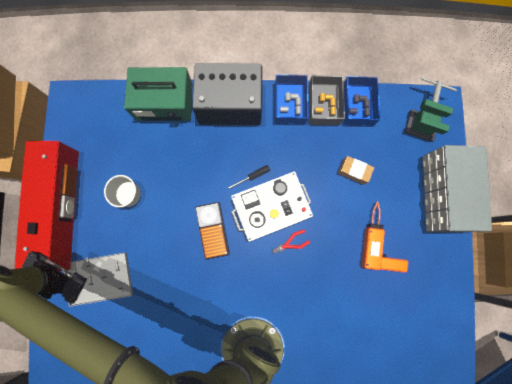

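The top view shows the box around px (272,207): well about (257,219), tin (274,213), rocker about (288,208). The cutters are in front at (292,242) and the lamp at (212,232). I'll enlarge this area.

Run:
```python
from h import *
d=load("top1.png"); c=cv2.resize(d["img"][160:260,200:330],None,fx=6,fy=6,interpolation=cv2.INTER_CUBIC); cv2.imwrite("pics/c1.png",c)
d=load("side1.png"); print(pt(load("top1.png"),257,219,.106),pt(load("top1.png"),288,208,.11),[proj(d,pt(load("top1.png"),272,207,.1))])
```

```text
[ 0.46610816 -0.00874287  0.106     ] [ 0.50525008 -0.11584471  0.11      ] [array([232.87821785, 213.29467145])]
```

View pics/c1.png

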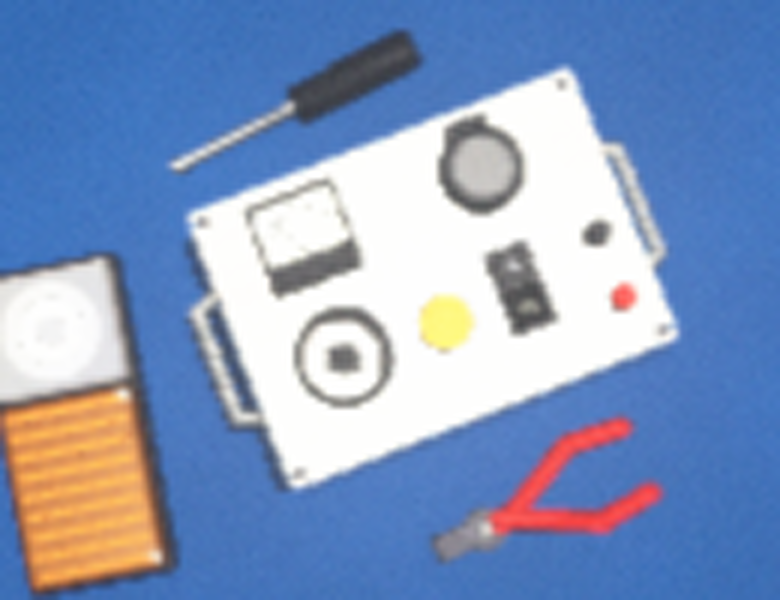

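View pics/side1.png

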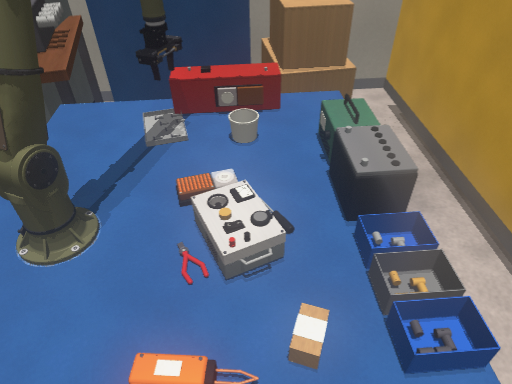

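Corners in the enlarged crop: (190,213), (568,70), (678,335), (295,487). The well centre is (344,357), the rocker (521,288) and the tin (446,322). The side view agrees. Next I'll fit the box pose.

```bash
cat >> h.py <<'E'
B={"well":(-.025,.065),"rock":(-.025,-.045),"off":(-.040,-.045),"on":(-.010,-.045)}
def fit(b,w):
    b=np.array(b);w=np.array(w);bc=b-b.mean(0);wc=w-w.mean(0)
    a=np.arctan2((bc[:,0]*wc[:,1]-bc[:,1]*wc[:,0]).sum(),(bc*wc).sum())
    M=np.array([[np.cos(a),-np.sin(a)],[np.sin(a),np.cos(a)]]);t=w.mean(0)-M@b.mean(0)
    print("yaw",a,"t",t,"res mm",np.round((b@M.T+t-w)*1e3,1).tolist()); return a,t
def world(a,t,p): return np.array([[np.cos(a),-np.sin(a)],[np.sin(a),np.cos(a)]])@np.array(p)+t
def plan(a,t,targets):
    "moves in tool axes from the present pose, and yaw to align tool y with box y"
    s=ctrl.get_state();Rt=R.from_rotvec(s["tool_rot"]);T=Rt.as_matrix()
    print("pos",s["position"],"t",s["time"],"F",s["ft_force"],"T\n",T.round(3))
    for q in(0,np.pi):
        A=np.column_stack([[np.cos(a+q),np.sin(a+q),0],[np.sin(a+q),-np.cos(a+q),0],[0,0,-1]])
        # tool x = box x, tool y = -box y, tool z down
        print("turn",q,(Rt.inv()*R.from_matrix(A)).as_rotvec().round(4))
    for n,p in targets.items(): print(n,np.round(p,4),"tool cm",np.round(T.T@(np.array(p)-s["position"])*100,2))
E
python3 - <<'E'
from h import *
d=load("top1.png"); f=lambda x,y,z:pt(d,200+(x+.5)/6-.5,160+(y+.5)/6-.5,z)[:2]
b=[(.085,.12),(.085,-.12),(-.085,-.12),(-.085,.12),B["well"],B["rock"]]
w=[f(190,213,.1),f(568,70,.1),f(678,335,.1),f(295,487,.1),f(344,357,.106),f(521,288,.112)]
a,t=fit(b,w); print("tin",f(446,322,.116))
W={k:[*world(a,t,p),.2] for k,p in B.items()}
plan(a,t,W)
E
```

```text
yaw 0.3823859625456951 t [ 0.51404229 -0.05988937] res mm [[-1.0, 0.7], [0.7, -0.4], [-1.1, 0.0], [-0.5, 0.9], [0.8, -0.5], [1.2, -0.8]]
tin [ 0.4860317 -0.0666682]
pos [0.27717936 0.58746937 0.22170245] t 0.15 F [ 0.75595798 -0.23578445  0.41336483] T
 [[-0.904  0.427 -0.001]
 [ 0.427  0.904 -0.001]
 [-0.    -0.001 -1.   ]]
turn 0 [-6.0000e-04  1.8000e-03  2.3185e+00]
turn 3.141592653589793 [-1.400e-03 -5.000e-04 -8.231e-01]
well [ 0.4666 -0.0089  0.2   ] tool cm [-42.57 -45.86   2.24]
rock [ 0.5076 -0.111   0.2   ] tool cm [-50.64 -53.34   2.25]
off [ 0.4937 -0.1166  0.2   ] tool cm [-49.62 -54.44   2.26]
on [ 0.5216 -0.1054  0.2   ] tool cm [-51.66 -52.24   2.25]
```

Request:
jog_arm(rows="0 0 0 0 0 -0.1646 1;0 0 0 0 0 -0.1646 1;0 0 0 0 0 -0.1646 1;0 0 0 0 0 -0.1646 1;0 0 0 0 0 -0.1646 1", force=20)

```text
time: 0.78
position: [0.2773, 0.5876, 0.2221]
tool_rot: [0.605, -3.082, 0.001]
ft_force: [0.3, 0.4, -0.9]
grip_width: 0.519
grip_force: 0.0
```

```bash
cat >> h.py <<'E'
a0,t0=0.38239,np.array([.51404,-.05989])
def targets(a,t,z): return {k:[*world(a,t,p),z] for k,p in B.items()}
E
python3 - <<'E'
from h import *
plan(a0,t0,targets(a0,t0,.2)); print(ctrl.get_state()["grip_width"])
E
```

```text
pos [0.27730481 0.58763047 0.22212408] t 0.775 F [ 0.29772455  0.4298964  -0.90082392] T
 [[-0.926 -0.378 -0.   ]
 [-0.378  0.926 -0.001]
 [ 0.    -0.001 -1.   ]]
turn 0 [ 8.0000e-04 -9.0000e-04 -3.1363e+00]
turn 3.141592653589793 [-0.0006 -0.0005  0.0053]
well [ 0.4666 -0.0089  0.2   ] tool cm [  5.03 -62.38   2.25]
rock [ 0.5076 -0.111   0.2   ] tool cm [  5.08 -73.38   2.26]
off [ 0.4937 -0.1166  0.2   ] tool cm [  6.58 -73.37   2.26]
on [ 0.5216 -0.1054  0.2   ] tool cm [  3.58 -73.39   2.26]
0.5188681892836755
```

Request:
jog_arm(rows="-0.4 -4.9 0 0 0 0 1;-0.4 -4.9 0 0 0 0 1;-0.4 -4.9 0 0 0 0 1;-0.4 -4.9 0 0 0 0 1;-0.4 -4.9 0 0 0 0 1")

```text
time: 1.4
position: [0.3878, 0.3663, 0.2224]
tool_rot: [-0.597, 3.084, -0.0]
ft_force: [-0.1, -0.1, -0.3]
grip_width: 0.018
grip_force: 0.0
```

Request:
jog_arm(rows="0.4 -4.9 0 0 0 0 1;0.4 -4.9 0 0 0 0 1;0.4 -4.9 0 0 0 0 1;0.4 -4.9 0 0 0 0 1;0.4 -4.9 0 0 0 0 1")

```text
time: 2.02
position: [0.4603, 0.1316, 0.2225]
tool_rot: [-0.597, 3.084, 0.0]
ft_force: [1.4, -0.2, 0.0]
grip_width: 0.008
grip_force: 0.0
```

Request:
jog_arm(rows="1.3 -4.9 0 0 0 0 1;1.3 -4.9 0 0 0 0 1;1.3 -4.9 1 0 0 0 1;1.3 -4.9 1 0 0 0 1;1.3 -4.9 0 0 0 0 1")

```text
time: 2.65
position: [0.4905, -0.1197, 0.2017]
tool_rot: [0.597, -3.083, -0.001]
ft_force: [0.9, 0.3, 0.0]
grip_width: 0.006
grip_force: 0.0
```

Request:
jog_arm(rows="0 0 0 0 0 0 1;0 0 0 0 0 0 1")

```text
time: 2.9
position: [0.4911, -0.1176, 0.2023]
tool_rot: [0.597, -3.084, -0.001]
ft_force: [0.7, 0.2, -1.3]
grip_width: 0.006
grip_force: 0.0
```

Run:
```python
from h import *
plan(a0,t0,targets(a0,t0,.13)); print(ctrl.get_state()["grip_width"])
d=snap("wrist","w1.png")
for k,p in targets(a0,t0,.11).items(): print(k,proj(d,p))
```

```text
pos [ 0.49106273 -0.117584    0.20231227] t 2.9 F [ 0.68780924  0.22399532 -1.29937046] T
 [[-0.928 -0.373 -0.   ]
 [-0.373  0.928  0.001]
 [ 0.     0.001 -1.   ]]
turn 0 [-2.0000e-04 -1.4000e-03  3.1416e+00]
turn 3.141592653589793 [ 0.0009 -0.0001 -0.    ]
well [ 0.4666 -0.0089  0.13  ] tool cm [-1.79 10.99  7.24]
rock [ 0.5076 -0.111   0.13  ] tool cm [-1.79 -0.01  7.23]
off [ 0.4937 -0.1166  0.13  ] tool cm [-0.29 -0.01  7.23]
on [ 0.5216 -0.1054  0.13  ] tool cm [-3.29 -0.01  7.23]
0.005959147213574644
well [394.76143898 210.90069705]
rock [258.05360085 210.84607216]
off [258.06170553 193.21579421]
on [258.04579061 227.91175354]
```

View pics/w1.png

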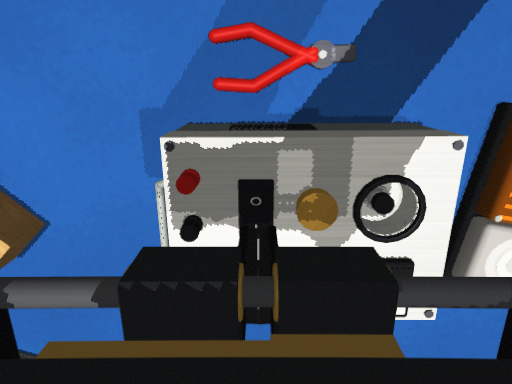

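The wrist view shows the well rim centre near (390,209) and the off-mark ring at (256,201). The front panel corners are near (161,136) and (467,136). I'll check these against the fit.

Run:
```python
from h import *
d=load("w1.png")
w=[pt(d,u,v,z)[:2] for u,v,z in((161,136,.1),(467,136,.1),(390,209,.106),(256,201,.1155))]
b=[(-.085,-.12),(-.085,.12),B["well"],(-.039,-.045)]
M=lambda p:world(a0,t0,p)
for x,y in zip(b,w): print(np.round((y-M(x))*1e3,1))
fit(b,w)
```

```text
[ 1.4 -0.3]
[ 2.3 -1.9]
[ 0.8 -2.2]
[ 3.9 -0.2]
yaw 0.38636608535545575 t [ 0.51608147 -0.06080428] res mm [[1.2, -0.7], [-0.6, 0.5], [1.1, 1.1], [-1.7, -0.8]]
```

Request:
jog_arm(rows="-0.4 0 2.5 0 0 0 1;0 0 2.5 0 0 0 1;0 0 2.3 0 0 0 1;0 0 0 0 0 0 1")

```text
time: 3.45
position: [0.4936, -0.1149, 0.128]
tool_rot: [0.6, -3.08, -0.002]
ft_force: [0.9, -0.6, 0.6]
grip_width: 0.004
grip_force: 0.0
```

Request:
jog_arm(rows="0 0 0.4 0 0 0 1;0 0 0.4 0 0 0 1;0 0 0.4 0 0 0 1;0 0 0.4 0 0 0 1;0 0 0.2 0 0 0 1")

```text
time: 4.08
position: [0.4946, -0.1172, 0.1114]
tool_rot: [0.596, -3.084, 0.0]
ft_force: [-1.9, 0.0, 2.5]
grip_width: 0.007
grip_force: 1.1
```

Request:
jog_arm(rows="0 0 0.15 0 0 0 1;0 0 0.15 0 0 0 1;0 0 0 0 0 0 1")

```text
time: 4.45
position: [0.4948, -0.1171, 0.1102]
tool_rot: [0.596, -3.084, -0.001]
ft_force: [-6.8, 0.3, 13.2]
grip_width: 0.008
grip_force: 6.8
```

Request:
jog_arm(rows="0 0 -1.5 0 0 0 1;0 0 -2 0 0 0 1;-0.5 3.7 -1.5 0 0 0 1;-0.5 3.7 0 0 0 0 1;-0.5 3.6 0 0 0 0 1")

```text
time: 5.08
position: [0.4682, -0.0077, 0.1594]
tool_rot: [-0.596, 3.082, 0.0]
ft_force: [0.2, 0.2, 0.1]
grip_width: 0.007
grip_force: 0.0
```

Request:
jog_arm(rows="0 0 0 0 0 0 1;0 0 0 0 0 0 1")

```text
time: 5.32
position: [0.4683, -0.0097, 0.1589]
tool_rot: [-0.596, 3.083, -0.001]
ft_force: [-0.3, -0.6, -0.3]
grip_width: 0.005
grip_force: 0.0
```

Run:
```python
from h import *
a,t=.3845,np.array([.5152,-.0604])
plan(a,t,targets(a,t,.12)); 
d=snap("wrist","w2.png"); print(proj(d,targets(a,t,.106)["well"]),proj(d,targets(a,t,.092)["well"]))
```

```text
pos [ 0.46828593 -0.00969673  0.15893485] t 5.325 F [-0.28285512 -0.5701954  -0.29374187] T
 [[-0.928 -0.373  0.001]
 [-0.373  0.928 -0.   ]
 [-0.001 -0.001 -1.   ]]
turn 0 [1.6000e-03 1.1000e-03 3.1391e+00]
turn 3.141592653589793 [-0.0007  0.001  -0.0025]
well [ 0.4676 -0.0095  0.12  ] tool cm [0.06 0.04 3.89]
rock [ 0.5089 -0.1115  0.12  ] tool cm [  0.03 -10.96   3.9 ]
off [ 0.495  -0.1171  0.12  ] tool cm [  1.53 -10.96   3.9 ]
on [ 0.5228 -0.1059  0.12  ] tool cm [ -1.47 -10.95   3.9 ]
[258.92092535 206.74423197] [258.86993131 199.81000218]
```

View pics/w2.png

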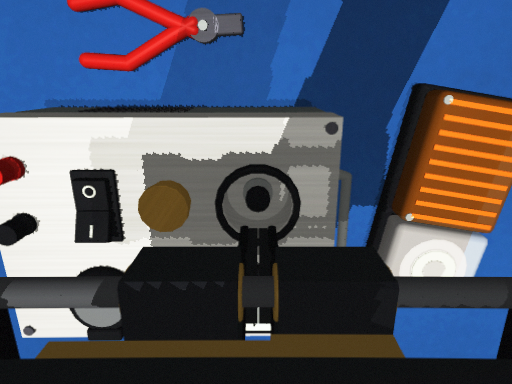

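The collar centre at (258,205) matches the prediction of (259,207). The rocker's ring half now lies flat, so it's off. I'll descend into the well.

Request:
jog_arm(rows="0 0 2 0 0 0 1;0 0 2 0 0 0 1;0 0 1.5 0 0 0 1;0 0 0.6 0 0 0 1;0 0 0 0 0 0 1")

```text
time: 6.0
position: [0.4678, -0.0095, 0.0975]
tool_rot: [0.596, -3.084, 0.0]
ft_force: [-0.1, 0.3, -0.1]
grip_width: 0.005
grip_force: 0.0
```

Request:
jog_arm(rows="0 0 0.4 0 0 0 1;0 0 0.4 0 0 0 1;0 0 0.4 0 0 0 1;0 0 0.1 0 0 0 1;0 0 0 0 0 0 1")

```text
time: 6.62
position: [0.4684, -0.0091, 0.0848]
tool_rot: [-0.597, 3.083, -0.0]
ft_force: [1.4, -0.6, 2.8]
grip_width: 0.004
grip_force: 1.2
```

Request:
jog_arm(rows="0 0 0.2 0 0 0 1;0 0 0.1 0 0 0 1;0 0 0 0 0 0 1")

```text
time: 7.0
position: [0.4685, -0.0091, 0.0842]
tool_rot: [-0.596, 3.083, 0.001]
ft_force: [-6.0, -0.6, 19.9]
grip_width: 0.006
grip_force: 10.5
```

End stop reached: 20 N at 84 mm. Now I'll lift and go over the on half.

Request:
jog_arm(rows="0 0 -2 0 0 0 1;0 0 -3 0 0 0 1;0 0 -2.5 0 0 0 1;-0.5 -3.7 0 0 0 0 1;-0.5 -3.7 0 0 0 0 1")

```text
time: 7.62
position: [0.5046, -0.0743, 0.1564]
tool_rot: [0.599, -3.083, -0.001]
ft_force: [-0.2, -0.2, -0.1]
grip_width: 0.001
grip_force: 0.0
```

Request:
jog_arm(rows="-0.5 -3.6 0 0 0 0 1;0 0 0 0 0 0 1;0 0 0 0 0 0 1")

```text
time: 8.0
position: [0.5218, -0.1049, 0.1557]
tool_rot: [0.597, -3.082, -0.002]
ft_force: [0.4, 0.2, -0.1]
grip_width: -0.001
grip_force: 0.0
```

Run:
```python
from h import *
a,t=.3845,np.array([.5152,-.0604])
plan(a,t,targets(a,t,.122)); d=snap("wrist","w3.png")
```

```text
pos [ 0.52184998 -0.10487542  0.15570223] t 8.0 F [ 0.44706406  0.18722889 -0.05830861] T
 [[-0.928 -0.373 -0.002]
 [-0.373  0.928  0.001]
 [ 0.002  0.001 -1.   ]]
turn 0 [-2.6000e-03 -2.3000e-03  3.1395e+00]
turn 3.141592653589793 [ 0.0015 -0.0017 -0.0021]
well [ 0.4676 -0.0095  0.122 ] tool cm [ 1.47 10.86  3.39]
rock [ 0.5089 -0.1115  0.122 ] tool cm [ 1.44 -0.14  3.37]
off [ 0.495  -0.1171  0.122 ] tool cm [ 2.94 -0.14  3.37]
on [ 0.5228 -0.1059  0.122 ] tool cm [-0.06 -0.13  3.37]
```

View pics/w3.png

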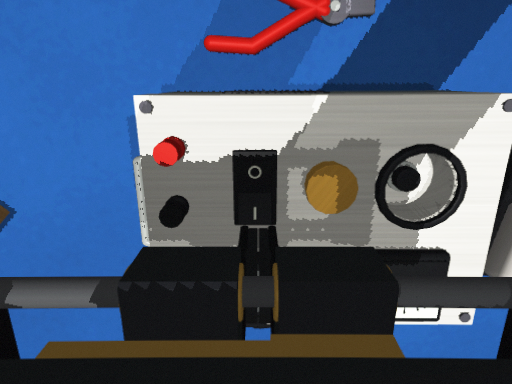

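The rocker, centred near (255,187), is lined up with the fingers at column 258, and the tin hasn't moved. Pressing the on half.

Request:
jog_arm(rows="0 -0.1 1.7 0 0 0 1;0 0 1.6 0 0 0 1;0 0 0.4 0 0 0 1;0 0 0.4 0 0 0 1;0 0 0.4 0 0 0 1")

```text
time: 8.68
position: [0.5235, -0.1061, 0.1118]
tool_rot: [-0.597, 3.083, 0.001]
ft_force: [0.0, 1.5, 2.1]
grip_width: 0.006
grip_force: 1.1
```

Request:
jog_arm(rows="0 0 0.2 0 0 0 1;0 0 0.1 0 0 0 1;0 0 0 0 0 0 1")

```text
time: 9.05
position: [0.5236, -0.1062, 0.1103]
tool_rot: [-0.597, 3.083, 0.001]
ft_force: [-5.1, 2.4, 11.1]
grip_width: 0.007
grip_force: 5.5
```

Firm stop at 110 mm, so the rocker should be on. I'll lift over towards the well to check both.

Request:
jog_arm(rows="0 0 -1.5 0 0 0 1;0 0 -3 0 0 0 1;0.5 4 -3 0 0 0 1;0.5 4 0 0 0 0 1;0 0 0 0 0 0 1")

```text
time: 9.68
position: [0.4836, -0.0335, 0.1845]
tool_rot: [-0.604, 3.081, 0.001]
ft_force: [-0.4, -0.3, -0.3]
grip_width: 0.005
grip_force: 0.0
```

Request:
jog_arm(rows="0 0 0 0 0 0 1;0 0 0 0 0 0 1;0 0 0 0 0 0 1")

```text
time: 10.05
position: [0.4842, -0.0371, 0.1834]
tool_rot: [0.594, -3.085, 0.001]
ft_force: [0.5, -0.5, 0.5]
grip_width: 0.002
grip_force: 0.0
```

Run:
```python
from h import *
d=snap("wrist","w4.png"); s=ctrl.get_state(); print(s["position"],s["ft_force"])
a,t=.3845,np.array([.5152,-.0604])
for z in(.106,.092,.084): print(z,proj(d,targets(a,t,z)["well"]))
cv2.imwrite("pics/w4c.png",cv2.resize(d["img"][80:290,60:340],None,fx=2.8,fy=2.8,interpolation=cv2.INTER_CUBIC))
```

```text
[ 0.48414823 -0.03687185  0.18338866] [ 1.02052194e+00 -8.89172241e-04 -5.50549708e-01]
0.106 [300.85280848 189.44986986]
0.092 [298.68829514 183.98295973]
0.084 [297.54674655 181.09920782]
```

View pics/w4c.png

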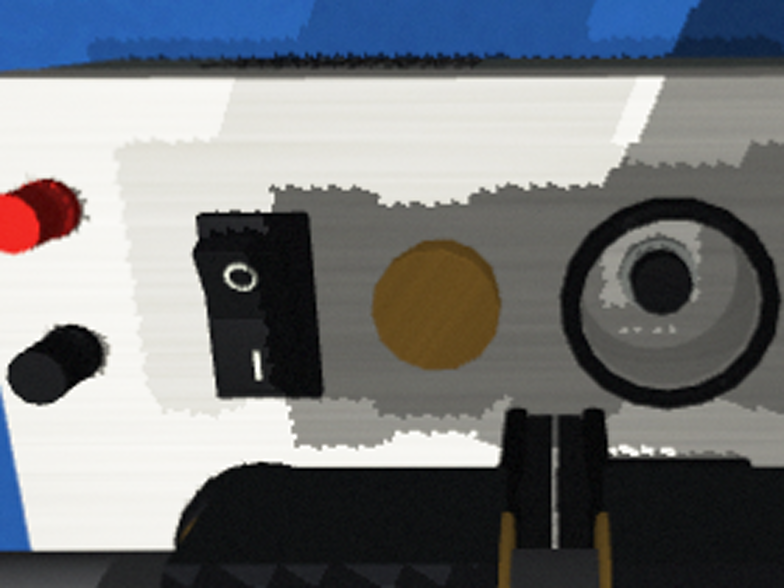

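The ring half is raised, so the rocker is on. The button centre at (296,181) matches the home height of 84 mm, and the tin hasn't moved.

```bash
python3 -c "
from h import *
print(ticket.close_job())"
```

```text
the job is handed in; nothing more can be done
None
```

The job is handed in, with no verdict returned: I switched the rocker off, pushed the breaker button home and switched the rocker back on, and the last picture shows the button down, the rocker on, and the box and tin in place.

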